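# Square up a tile mould by its two diagonals

## Task

Check the square wooden tile mould with the sprung slide rule: lay the rule flat inside it from the near left to the far right corner, let it spring out against both corners and take the reading, then do the same from the near right to the far left corner. If the two readings differ, ease the mould's far bar sideways by its peg, gently enough that the rubber-mounted peg never comes near its stop, until the two diagonals are equal to within 4 mm. Leave the rule lying across that second diagonal, and leave the clay box, the bowl and the tool jar where they stand.

Things in the scene. Friction and masses are not known exactly. Their poses are not given: they have to be found in the camera images.
- frame: Tile mould: 4 wooden bars 20 mm wide, 25 mm tall, hinged at the corners, on a plywood board (250 x 252 x 12 mm, its top 12 mm above the table). Inside, each side is 180 mm: both diagonals are 254.6 mm when square. Origin: middle of the square mould, on the board's top. The near bar (inner face at x = -90 mm) is fixed; the far bar stays parallel to it and shifts up to 16 mm in y as the mould leans.
- near_left (a point): Inner corner of the mould, near bar and left bar (fixed), 7 mm above the board, 19 mm above the table. Near, far, left, right are as seen from the robot.
- near_right (a point): Inner corner of the mould, near bar and right bar (fixed), 7 mm above the board.
- far_left (a point): Inner corner, far bar and left bar (moves with the far bar), 7 mm above the board. Each mm that the far bar shifts to the left (+y) makes near right - far left 0.7 mm longer and near left - far right 0.7 mm shorter.
- far_right (a point): Inner corner, far bar and right bar (moves with the far bar), 7 mm above the board. Hinge friction holds the mould in any lean: the far bar needs about 8 N sideways to move, plus about 1.2 N for each 10 mm/s.
- peg_mid (a point): Middle of an upright round wooden peg, 16 mm across and 45 mm tall, on the middle of the far bar. The bar's top is 37 mm above the table, the peg's middle 61 mm, its top 83 mm. It can be pinched or pushed along the bar (the mould's y).
- peg (a joint): How far the peg has yielded along the far bar in its rubber mount (m), + towards the mould's +y, 0 at rest, stops at +-0.014. 1.5 N per mm: it yields 5 to 6 mm before the far bar starts to move and springs back when let go, while the mould stays where it was pushed to. More than 12 mm (18 N) is too hard.
- rule_mid (a point): Sprung slide rule: wooden stick 20 mm wide, 12 mm high, with an aluminium slide along it and a round white nose at each end; 264 mm long over the noses when free; about 180 g, lying on the table at the start. This point is on the stick, 27 mm above its underside, midway between the noses (and between the two tabs) when free; x along the rule towards the slide's nose, z up.
- nose_a (a point): Centre of the stick's nose (10 mm across, 14 mm tall, slippery), 7 mm above the rule's underside, x = -127 mm from rule_mid. Seated in a corner its axis is 7 mm from the corner. The stick's tab: an upright aluminium plate 5 mm thick, 24 mm wide across the rule, from 12 to 54 mm above the underside; the slide carries one like it, 60 mm apart over their outer faces when free.
- nose_b (a point): Centre of the slide's nose, x = +127 mm from rule_mid when free, less the value of joint slide. Pinching the two tabs together along the rule draws the slide in, to 26 mm over the tabs and 230 mm over the noses; so pinched the rule can be carried, and it springs out when let go. The middle of the tabs is always midway between the noses.
- slide (a joint): The rule's reading: how far the slide is pushed in (m), 0 when free (264 mm over the noses) to 0.034 (230 mm). The spring pushes with 2 N at 0, 4.5 N at 0.034. Seated in two corners, the rule is about 4 mm shorter over its noses than the diagonal, so a square mould reads about 0.0135 on both diagonals.
- clay_box: Bystander: open square terracotta box, 75 x 75 x 85 mm, origin at the centre of its underside. The rule and this box lie one to the left and one to the right of the mould.
- slip_bowl: Bystander: white ceramic bowl, 120 mm across, 55 mm tall, origin at the centre of its underside.
- tool_jar: Bystander: steel jar, 72 mm across, 100 mm tall, with wooden tools standing to about 180 mm; origin at the centre of its underside.

How it is judged:
By the outcome, as a careful person would: the job done as asked, in the order asked, and still so for the second after the job is handed in, with the robot touching nothing.
It also fails if it takes over 64 s, if anything falls off the work surface, if the arm or the gripper's body presses on something with over 40 N, if the wrist force passes 120 N, or if a joint passes its speed limit or range.

## Robot

A 6-joint arm with a two-finger parallel gripper is mounted at the origin on the work surface. World frame = base frame: x ahead of the robot, y to its left, z up, the work surface at z = 0. Lengths are in m, angles in rad, forces in N, time in s.
With the tool pointing down it reaches from about 0.3 to 0.775 m from the base axis. Payload 14.6 kg.
Tool frame: the origin (TCP) lies midway between the tips of the shut fingers; the grasp point (between the pads) lies 19 mm behind it (ctrl.pinch_z is the distance from the TCP to the grasp point, in m); z points along the fingers, y is the line along which they close (so a half turn about z gives the same grasp; the last joint's range is limited). The gripper opens to 94 mm and grips with 3 to 60 N. Pads are 16 mm wide; open, the fingers measure 119 mm over their backs; the gripper's body (75 mm by 177 mm) begins 78 mm behind the grasp point.
Start: joints at [1.153, 0.3, 1.521, -0, 1.321, -0.067], TCP at [0.189, 0.516, 0.205] pointing down, gripper open.
Joint ranges: [-3.03, 3.03], [-0.79, 2.21], [0.23, 2.52], [-1.04, 4.18], [0, 3.07], [-2.55, 2.55]. Speed limits (rad/s): [2.22, 2.22, 2.57, 3.14, 3.14, 3.14].

## Interface

Orientations are given as [roll, pitch, yaw] about the fixed x, y, z axes, in that order (R = Rz(yaw) Ry(pitch) Rx(roll)).
In Python, from station import ctrl gives the robot as it stands.
- The arm moves only by the tool jog_arm, never from a script. Its argument "motion" is a list of rows, each a list of 7 numbers: the shift along the tool's x, y, z in m, then the turn, a rotation vector about the tool's x, y, z in rad, then the opening, from -1 (shut) to 1 (fully open). In form: [[tx, ty, tz, rx, ry, rz, gripper], ...]. A call has 1 to 5 rows; each row shifts and turns the commanded pose from where the row before left it, along the tool's axes as they then stand; what a row does not reach is not made up. A row lasts 1/10 s, in which the tool goes at most 50 mm and 8.59 degrees, less where a joint would pass 70% of its speed; a pose out of reach is approached as far as the arm can. A call is refused whole if a number of a shift passes 0.05 or a number of a turn 0.15, either way. A call with a gripper value outside its range is refused whole. The fingers move at their own pace and stop on an object; "squeeze" is the grip in N (left out, the last holds). Time passes only in rows, so rows that do not move let the fingers close. It gives the time, the measured TCP pose, the force, the opening and the grip force at its end, in the units of the state.
- ctrl.get_obs(): the state, without advancing time (a new reading comes with each control period).
- ctrl.camera(name): name is "side" or "top"; returns the picture (384x512x3 uint8, red, green, blue); there is no depth.
- ctrl.camera_model(name): a dict with "intrinsics" (3x3 intrinsics, pixels), "k1" (the pictures are not rectified: a ray, as slopes to the right and down, at radius r is drawn at 1 + k1 r^2 times it, then the intrinsics apply), "rvec" (rotation vector, rad) and "tvec" (3), from world to camera coordinates, as OpenCV has them. Camera axes: x right, y down, z forward; pixel columns grow to the right and rows downward; lengths in m; the calibration is good to about 2 mm. A picture is of the moment at which its call begins. camera_model takes no time and is no camera call.
- ctrl.hand_in(): hands the job in; it is judged then, once.
The state is a dict: "time_s": time; "qpos": joint angles; "joint_vel": joint speeds; "tau": joint torques, N m; "ee_pos": TCP position; "eef_rot": TCP orientation; "force": force on the tool from outside, world axes, zero at the start; "moment": the same for the moment, N m; "grip_width": finger opening in m; "grip_force": force on a finger pad.
Only numpy, scipy, OpenCV 4.12 (cv2) and the standard library are available. Lean on these libraries where they do the work, as an engineer would, in place of code of your own. Each camera call takes 0.05 s, during which the arm holds its last target. There are 200 camera calls.

## Working session

There is one attempt and no reset: what is moved stays moved. The work goes in short steps, Python scripts to look and compute and a tool call to move; the robot and the scene stay as the last step left them, time stands still between calls to the robot, and variables do not carry over. Pictures are saved under pics/ and viewed, at most 10 in all, crops included, and the job is handed in when it is done.

Besides the shell and the picture viewer there is one more tool, called after "Request:" by a JSON object that holds its "op" and its "data". jog_arm: Moves the arm, as the interface text tells. Its arguments: {"type":"object","properties":{"motion":{"type":"array"},"squeeze":{"type":"number"}},"required":["motion"]}

```bash
ls; mkdir -p pics; cat > h.py <<'E'
import numpy as np, cv2
from station import ctrl
def cam(n,f=None):
    im=ctrl.camera(n)
    if f: cv2.imwrite('pics/'+f,im[:,:,::-1])
    return im
def ray(n,px):
    m=ctrl.camera_model(n);K=np.array(m['intrinsics']);R=cv2.Rodrigues(np.array(m['rvec'],float))[0];t=np.array(m['tvec'],float).ravel()
    px=np.array(px,float).reshape(-1,1,2)
    u=cv2.undistortPoints(px,K,np.array([m['k1'],0,0,0,0.])).reshape(-1,2)
    d=np.c_[u,np.ones(len(u))]@R
    return -R.T@t,d
def onz(n,px,z):
    c,d=ray(n,px); return c+d*((z-c[2])/d[:,2])[:,None]
def proj(n,P):
    m=ctrl.camera_model(n)
    return cv2.projectPoints(np.array(P,float).reshape(-1,1,3),np.array(m['rvec'],float),np.array(m['tvec'],float),np.array(m['intrinsics']),np.array([m['k1'],0,0,0,0.]))[0].reshape(-1,2)
def st():
    o=ctrl.get_obs(); np.set_printoptions(precision=4,suppress=True)
    for k in('time_s','qpos','ee_pos','eef_rot','force','grip_width','grip_force'):print(k,np.array(o[k]))
E
python3 - <<'E'
from h import *
a=cam('top','t0.png');b=cam('side','s0.png');st();print(ctrl.pinch_z)
for n in('top','side'):print(ctrl.camera_model(n), ray(n,[[256,192]]))
E
```

```text
pics
time_s 0.1
qpos [ 1.1534  0.3004  1.5215  0.      1.3207 -0.0666]
ee_pos [0.1889 0.5163 0.205 ]
eef_rot [-3.1406 -0.0001  2.7908]
force [-0.6852 -0.7663 -0.6559]
grip_width 0.0940013922837003
grip_force 0.0
0.0188
{'intrinsics': array([[416.0802,   0.    , 261.1391],
       [  0.    , 416.0802, 191.4037],
       [  0.    ,   0.    ,   1.    ]]), 'k1': -0.11296863448813897, 'rvec': array([ 2.1446, -2.1817,  0.1258]), 'tvec': array([0.0208, 0.5396, 1.2512])} (array([0.3934, 0.015 , 1.3046]), array([[ 0.1131,  0.0097, -0.9936]]))
{'intrinsics': array([[441.8694,   0.    , 253.9889],
       [  0.    , 441.8694, 189.1859],
       [  0.    ,   0.    ,   1.    ]]), 'k1': -0.11972028856988709, 'rvec': array([ 2.0759, -0.7914,  0.3787]), 'tvec': array([-0.3994,  0.2609,  1.0941])} (array([-0.17  , -0.827 ,  0.8436]), array([[ 0.5258,  0.6125, -0.5902]]))
```

View pics/t0.png

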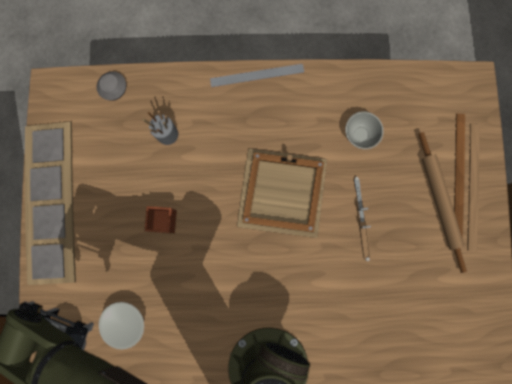

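View pics/s0.png

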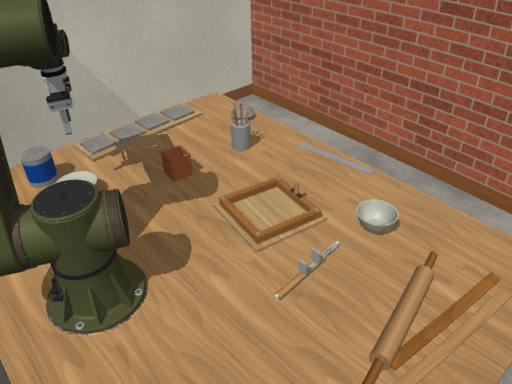

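```bash
python3 - <<'E'
from h import *
a=cv2.imread('pics/t0.png');b=cv2.imread('pics/s0.png')
o=np.zeros((520,800,3),np.uint8)
c=cv2.resize(a[140:270,235:375],None,fx=4,fy=4,interpolation=cv2.INTER_CUBIC)[:, :560];o[:,:560]=c
d=b[235:305,270:350];o[:210,560:]=cv2.resize(d,(240,210),interpolation=cv2.INTER_CUBIC)
d=b[175:250,210:330];o[220:370,560:]=cv2.resize(d,(240,150),interpolation=cv2.INTER_CUBIC)
cv2.imwrite('pics/c0.png',o)
for p in [(284,192),(358,178),(367,260),(322,158),(315,234),(238,227),(249,150)]:print(p,onz('top',[p],.012)[0])
h=cv2.cvtColor(a,cv2.COLOR_BGR2HSV)
for p in [(262,172),(280,155),(284,192),(245,190),(300,245),(316,200),(283,223),(280,229)]:print(p,h[p[1],p[0]])
E
```

```text
(284, 192) [ 0.53899199 -0.05993075  0.012     ]
(358, 178) [ 0.57947515 -0.29517518  0.012     ]
(367, 260) [ 0.32232919 -0.31309491  0.012     ]
(322, 158) [ 0.6452582  -0.18300381  0.012     ]
(315, 234) [ 0.40631168 -0.15315486  0.012     ]
(238, 227) [0.43225408 0.08516736 0.012     ]
(249, 150) [0.67473193 0.04770351 0.012     ]
(262, 172) [ 18  91 143]
(280, 155) [ 15 115  95]
(284, 192) [ 18  93 140]
(245, 190) [ 18  92 127]
(300, 245) [ 16 109 141]
(316, 200) [ 14 150 119]
(283, 223) [ 14 148 124]
(280, 229) [ 18  93 134]
```

View pics/c0.png

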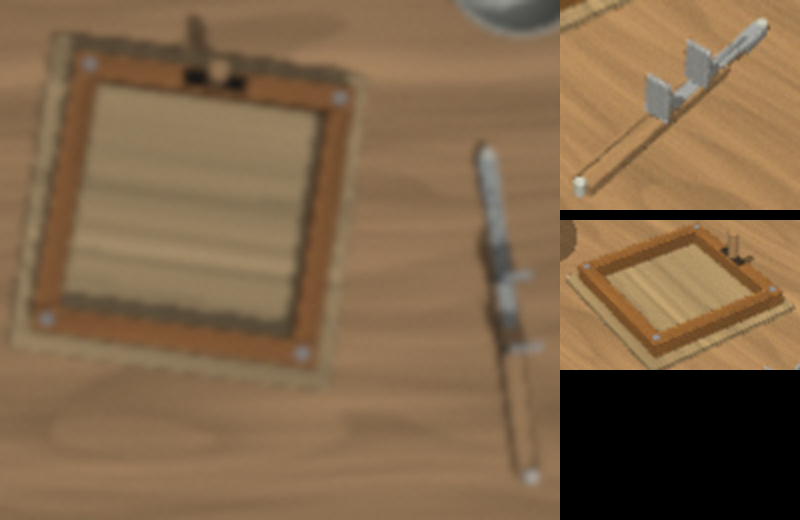

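```bash
python3 - <<'E'
from h import *
a=cv2.imread('pics/t0.png').astype(float)
sat=cv2.cvtColor(a.astype(np.uint8),cv2.COLOR_BGR2HSV)[:,:,1].astype(float)
def cen(p,r=3):
    x,y=p;x0,y0=int(round(x))-r,int(round(y))-r
    w=a[y0:y0+2*r+1,x0:x0+2*r+1,0].copy();w=np.clip(w-np.percentile(w,70),0,None)
    yy,xx=np.mgrid[y0:y0+2*r+1,x0:x0+2*r+1];return (w*xx).sum()/w.sum(),(w*yy).sum()/w.sum()
P={}
for k,c in dict(fl=(89,63),fr=(340,98),nr=(302,353),nl=(47,318)).items():
    p=cen((c[0]/4+235-.4,c[1]/4+140-.4));P[k]=onz('top',[p],.038)[0];print(k,np.round(p,2),P[k])
for k,c in dict(b=(488,152),a=(532,477)).items():
    p=cen((c[0]/4+235-.4,c[1]/4+140-.4));P[k]=onz('top',[p],.014)[0];print(k,np.round(p,2),P[k])
d=P['nl']-P['nr'];print('near len',np.linalg.norm(d),'yaw y-axis',np.degrees(np.arctan2(-d[0],d[1])))
d2=P['fl']-P['fr'];print(np.linalg.norm(d2),np.degrees(np.arctan2(-d2[0],d2[1])))
yaw=np.arctan2(-d[0],d[1]);ex=np.array([np.cos(yaw),np.sin(yaw),0]);ey=np.array([-np.sin(yaw),np.cos(yaw),0])
c=(P['nl']+P['nr'])/2
for k in P:print(k,(P[k]-c)@ex-.1,(P[k]-c)@ey)
print('centre',c+.1*ex)
r=P['b']-P['a'];print('rule',np.linalg.norm(r),(P['a']+P['b'])/2,np.degrees(np.arctan2(r[1],r[0])))
E
```

```text
fl [256.96 155.47] [0.65135142 0.02260771 0.038     ]
fr [319.63 163.92] [ 0.62164619 -0.1709648   0.038     ]
nr [310.1  227.92] [ 0.42477083 -0.13534874  0.038     ]
nl [246.2  219.36] [0.45426217 0.05850947 0.038     ]
b [356.74 179.22] [ 0.57536247 -0.29049686  0.014     ]
a [367.53 258.87] [ 0.32588407 -0.31437502  0.014     ]
near len 0.19608861305621691 yaw y-axis -8.64999146980519
0.19583850573682732 -8.724429513577569
fl 0.10024702432507396 0.09219273850722043
fr 0.0999925931735079 -0.10364560195251299
nr -0.1 -0.09804430652810844
nl -0.1 0.09804430652810843
b 0.07221270615301331 -0.22877902775635048
a -0.17083678216845305 -0.28990663122644905
centre [ 0.53837905 -0.05345943  0.038     ]
rule 0.2506185102487927 [ 0.45062327 -0.30243594  0.014     ] 5.46725726542624
```

Request:
{"op": "jog_arm", "data": {"motion": [[0, 0, 0, 0, 0, 0.14, 1], [0, 0, 0, 0, 0, 0.14, 1], [0, 0, 0, 0, 0, 0.14, 1], [0, 0, 0, 0, 0, 0.14, 1]]}}

```text
time_s: 0.5
ee_pos: [0.1889, 0.5163, 0.2051]
eef_rot: [-3.141, 0.0, 2.225]
force: [-0.0, -0.6, 0.0]
grip_width: 0.0941
grip_force: 0.0
```

Request:
{"op": "jog_arm", "data": {"motion": [[0, 0, 0, 0, 0, 0.14, 1], [0, 0, 0, 0, 0, 0.14, 1], [0, 0, 0, 0, 0, 0.14, 1], [0, 0, 0, 0, 0, 0.14, 1], [0, 0, 0, 0, 0, 0, 1]]}}

```text
time_s: 1.0
ee_pos: [0.1889, 0.5164, 0.2051]
eef_rot: [-3.141, 0.001, 1.669]
force: [-0.2, 0.1, 1.0]
grip_width: 0.0939
grip_force: 0.0
```

Request:
{"op": "jog_arm", "data": {"motion": [[-0.042, 0.018, 0, 0, 0, 0, 1], [-0.042, 0.018, 0, 0, 0, 0, 1], [-0.042, 0.018, 0, 0, 0, 0, 1], [-0.042, 0.018, 0, 0, 0, 0, 1], [-0.042, 0.018, 0, 0, 0, 0, 1]]}}

```text
time_s: 1.5
ee_pos: [0.2999, 0.3148, 0.2054]
eef_rot: [3.142, 0.0, 1.676]
force: [1.3, 0.3, 0.4]
grip_width: 0.0939
grip_force: 0.0
```

Request:
{"op": "jog_arm", "data": {"motion": [[-0.042, 0.018, 0, 0, 0, 0, 1], [-0.042, 0.018, 0, 0, 0, 0, 1], [-0.042, 0.018, 0, 0, 0, 0, 1], [-0.042, 0.018, 0, 0, 0, 0, 1], [-0.042, 0.018, 0, 0, 0, 0, 1]]}}

```text
time_s: 2.0
ee_pos: [0.4105, 0.1147, 0.2056]
eef_rot: [3.141, -0.0, 1.676]
force: [0.6, -0.2, -0.3]
grip_width: 0.094
grip_force: 0.0
```

Request:
{"op": "jog_arm", "data": {"motion": [[-0.042, 0, 0, 0, 0, 0, 1], [-0.042, 0, 0, 0, 0, 0, 1], [-0.042, 0, 0, 0, 0, 0, 1], [-0.042, 0, 0, 0, 0, 0, 1], [-0.042, 0, 0, 0, 0, 0, 1]]}}

```text
time_s: 2.5
ee_pos: [0.4308, -0.0942, 0.2055]
eef_rot: [3.141, 0.0, 1.676]
force: [0.8, 1.5, -0.9]
grip_width: 0.0937
grip_force: 0.0
```

Request:
{"op": "jog_arm", "data": {"motion": [[-0.042, 0, 0, 0, 0, 0, 1], [-0.042, 0, 0, 0, 0, 0, 1], [-0.042, 0, 0, 0, 0, 0, 1], [-0.03, 0, 0, 0, 0, 0, 1], [0, 0, 0, 0, 0, 0, 1]]}}

```text
time_s: 3.0
ee_pos: [0.4463, -0.2504, 0.2048]
eef_rot: [-3.141, -0.0, 1.672]
force: [-0.1, 0.8, 0.6]
grip_width: 0.0939
grip_force: 0.0
```

```bash
python3 - <<'E'
from h import *
np.set_printoptions(precision=4,suppress=True)
q=onz('side',[(337.4,242.7),(276.4,296.5)],.010);print(q,q.mean(0))
t=np.array([(519,275),(527,347)])/4+[235,140]-.4
q=onz('top',t,.054);print(q,q.mean(0))
E
```

```text
[[ 0.5811 -0.2925  0.01  ]
 [ 0.3254 -0.3175  0.01  ]] [ 0.4533 -0.305   0.01  ]
[[ 0.4802 -0.3005  0.054 ]
 [ 0.4255 -0.3044  0.054 ]] [ 0.4529 -0.3025  0.054 ]
```

Request:
{"op": "jog_arm", "data": {"motion": [[-0.046, -0.001, 0, 0, 0, 0, 1], [-0.006, 0, 0.02, 0, 0, 0, 1], [0, 0, 0.04, 0, 0, 0, 1], [0, 0, 0.04, 0, 0, 0, 1], [0, 0, 0, 0, 0, 0, 1]]}}

```text
time_s: 3.5
ee_pos: [0.4488, -0.2973, 0.1011]
eef_rot: [-3.136, -0.006, 1.674]
force: [-0.1, -0.3, 0.7]
grip_width: 0.094
grip_force: 0.0
```

Request:
{"op": "jog_arm", "data": {"motion": [[-0.003, 0.002, 0.02, 0, 0, 0, 1], [0, 0, 0.03, 0, 0, 0, 1], [0, 0, 0.025, 0, 0, 0, 1], [0, 0, 0.012, 0, 0, 0, 1], [0, 0, 0, 0, 0, 0, 1]]}}

```text
time_s: 4.0
ee_pos: [0.4532, -0.3019, 0.0187]
eef_rot: [-3.141, -0.001, 1.672]
force: [-0.2, -0.4, 1.2]
grip_width: 0.0944
grip_force: 0.0
```

```bash
python3 - <<'E'
from h import *
st();a=cam('top');b=cam('side')
o=np.zeros((520,800,3),np.uint8)
o[:,:400]=cv2.resize(a[160:290,310:410],(400,520),interpolation=cv2.INTER_CUBIC);o[:400,400:]=cv2.resize(b[215:315,260:360],(400,400),interpolation=cv2.INTER_CUBIC)
cv2.imwrite('pics/c1.png',o[:,:,::-1])
E
```

```text
time_s 4.0
qpos [-0.655   0.5169  1.6958  0.      0.9298 -0.7566]
ee_pos [ 0.4532 -0.3019  0.0187]
eef_rot [-3.141  -0.0006  1.6723]
force [-0.2306 -0.4401  1.1636]
grip_width 0.094449578382462
grip_force 0.0
```

View pics/c1.png

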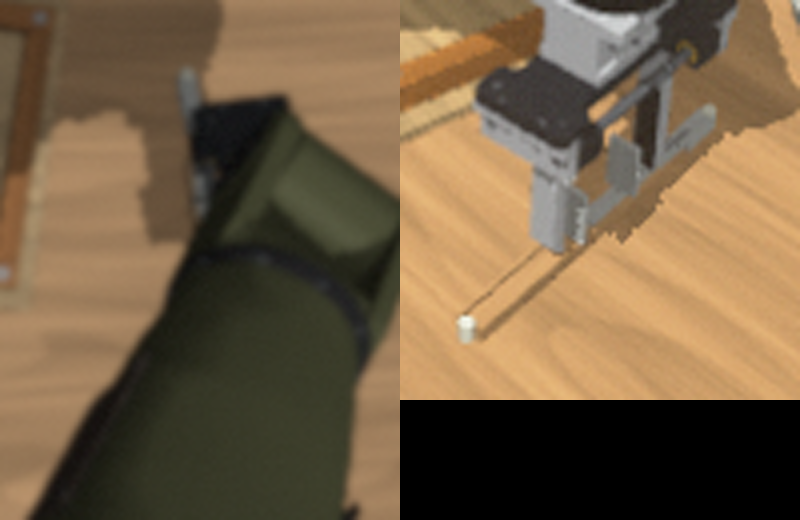

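Request:
{"op": "jog_arm", "data": {"motion": [[0, 0, 0, 0, 0, 0, -1], [0, 0, 0, 0, 0, 0, -1], [0, 0, 0, 0, 0, 0, -1], [0, 0, 0, 0, 0, 0, -1], [0, 0, 0, 0, 0, 0, -1]], "squeeze": 18}}

```text
time_s: 4.6
ee_pos: [0.4531, -0.3023, 0.0186]
eef_rot: [3.142, 0.0, 1.671]
force: [-1.8, -0.5, 3.0]
grip_width: 0.0575
grip_force: 4.0
```

Request:
{"op": "jog_arm", "data": {"motion": [[0, 0, 0, 0, 0, 0, -1], [0, 0, 0, 0, 0, 0, -1], [0, 0, 0, 0, 0, 0, -1], [0, 0, 0, 0, 0, 0, -1], [0, 0, 0, 0, 0, 0, -1]], "squeeze": 18}}

```text
time_s: 5.1
ee_pos: [0.4531, -0.3023, 0.0186]
eef_rot: [3.141, 0.0, 1.671]
force: [-1.9, -0.0, 5.7]
grip_width: 0.0258
grip_force: 18.0
```

```bash
python3 - <<'E'
from h import *
np.set_printoptions(precision=4,suppress=True)
b=cv2.imread('pics/s0.png').astype(float)[:,:,0]
P=[]
for X,Y in [(587,265),(697,227),(772,290),(655,338)]:
    x=(X-560)/2+210-.25;y=(Y-220)/2+175-.25;x0=int(round(x))-3;y0=int(round(y))-3
    w=b[y0:y0+7,x0:x0+7];w=np.clip(w-np.percentile(w,75),0,None);yy,xx=np.mgrid[y0:y0+7,x0:x0+7]
    p=((w*xx).sum()/w.sum(),(w*yy).sum()/w.sum());q=onz('side',[p],.038)[0];P.append(q);print(p,q)
nl,fl,fr,nr=P
d=nl-nr;print(np.linalg.norm(d));yaw=np.arctan2(-d[0],d[1]);ex=np.array([np.cos(yaw),np.sin(yaw),0]);ey=np.array([-ex[1],ex[0],0]);c=(nl+nr)/2
print(np.degrees(yaw),c+.1*ex,[((k-c)@ex,(k-c)@ey) for k in(fl,fr)])
E
```

```text
(np.float64(222.73846153846154), np.float64(197.3846153846154)) [0.4548 0.0569 0.038 ]
(np.float64(277.74093264248705), np.float64(177.5440414507772)) [0.6516 0.0207 0.038 ]
(np.float64(315.8679775280899), np.float64(208.98595505617976)) [ 0.6209 -0.1733  0.038 ]
(np.float64(257.54214123006835), np.float64(233.17084282460138)) [ 0.4245 -0.1373  0.038 ]
0.19663146960984018
-8.879568697534344 [ 0.5384 -0.0556  0.038 ] [(np.float64(0.20000226631071602), np.float64(0.09290089923179484)), (np.float64(0.19958576387201038), np.float64(-0.1034714592856423))]
```

Request:
{"op": "jog_arm", "data": {"motion": [[0, 0, -0.02, 0, 0, 0, -1], [0, 0, -0.03, 0, 0, 0, -1], [0, 0, -0.03, 0, 0, 0, -1], [0, 0, -0.03, 0, 0, 0, -1], [0, 0, 0, 0, 0, 0, -1]]}}

```text
time_s: 5.6
ee_pos: [0.4543, -0.303, 0.1318]
eef_rot: [3.137, 0.004, 1.671]
force: [0.6, -0.4, -2.7]
grip_width: 0.0259
grip_force: 18.0
```

Request:
{"op": "jog_arm", "data": {"motion": [[0.02, 0.01, 0, 0, 0, 0.06, -1], [0.03, 0.014, 0, 0, 0, 0, -1], [0.03, 0.014, 0, 0, 0, 0, -1], [0.03, 0.014, 0, 0, 0, 0, -1], [0.03, 0.014, 0, 0, 0, 0, -1]]}}

```text
time_s: 6.1
ee_pos: [0.512, -0.1576, 0.1269]
eef_rot: [-3.14, -0.001, 1.611]
force: [0.7, 0.3, -1.5]
grip_width: 0.0255
grip_force: 18.0
```

Request:
{"op": "jog_arm", "data": {"motion": [[0.03, 0.014, 0, 0, 0, 0, -1], [0.03, 0.014, 0, 0, 0, 0, -1], [0.02, 0.008, 0, 0, 0, 0, -1], [0.0, 0.0, 0, 0, 0, 0.08, -1], [0, 0, 0, 0, 0, 0.14, -1]]}}

```text
time_s: 6.6
ee_pos: [0.5445, -0.0768, 0.1267]
eef_rot: [-3.139, -0.0, 1.389]
force: [0.8, -0.1, -2.0]
grip_width: 0.0257
grip_force: 18.0
```

Request:
{"op": "jog_arm", "data": {"motion": [[0, 0, 0, 0, 0, 0.14, -1], [0, 0, 0, 0, 0, 0.14, -1], [0, 0, 0, 0, 0, 0.14, -1], [0, 0, 0, 0, 0, 0.14, -1], [0, 0, 0, 0, 0, 0.14, -1]]}}

```text
time_s: 7.1
ee_pos: [0.5444, -0.0776, 0.1267]
eef_rot: [-3.14, 0.001, 0.685]
force: [0.5, 0.1, -2.5]
grip_width: 0.0259
grip_force: 18.0
```

Request:
{"op": "jog_arm", "data": {"motion": [[0, 0, 0, 0, 0, 0.07, -1], [0, 0, 0, 0, 0, 0, -1]]}}

```text
time_s: 7.3
ee_pos: [0.5444, -0.0776, 0.1269]
eef_rot: [-3.14, 0.001, 0.62]
force: [-0.3, 0.7, -2.7]
grip_width: 0.0259
grip_force: 18.0
```

Request:
{"op": "jog_arm", "data": {"motion": [[0.007, -0.02, 0.012, 0, 0, 0, -1], [0, 0, 0.025, 0, 0, 0, -1], [0, 0, 0.025, 0, 0, 0, -1], [0, 0, 0, 0, 0, 0, -1]]}}

```text
time_s: 7.7
ee_pos: [0.5369, -0.057, 0.0629]
eef_rot: [-3.137, 0.004, 0.623]
force: [-0.3, -0.1, -2.5]
grip_width: 0.0256
grip_force: 18.0
```

```bash
python3 - <<'E'
from h import *
st();a=cam('top');b=cam('side')
o=np.zeros((520,800,3),np.uint8)
o[:,:400]=cv2.resize(a[135:265,235:335],(400,520),interpolation=cv2.INTER_CUBIC);o[:400,400:]=cv2.resize(b[155:255,220:320],(400,400),interpolation=cv2.INTER_CUBIC)
cv2.imwrite('pics/c2.png',o[:,:,::-1])
E
```

```text
time_s 7.7
qpos [-0.1736  0.4432  1.6836  0.0001  1.0212  0.774 ]
ee_pos [ 0.5369 -0.057   0.0629]
eef_rot [-3.137   0.0044  0.6232]
force [-0.2942 -0.1376 -2.4589]
grip_width 0.025573596824444565
grip_force 17.973333299160004
```

View pics/c2.png

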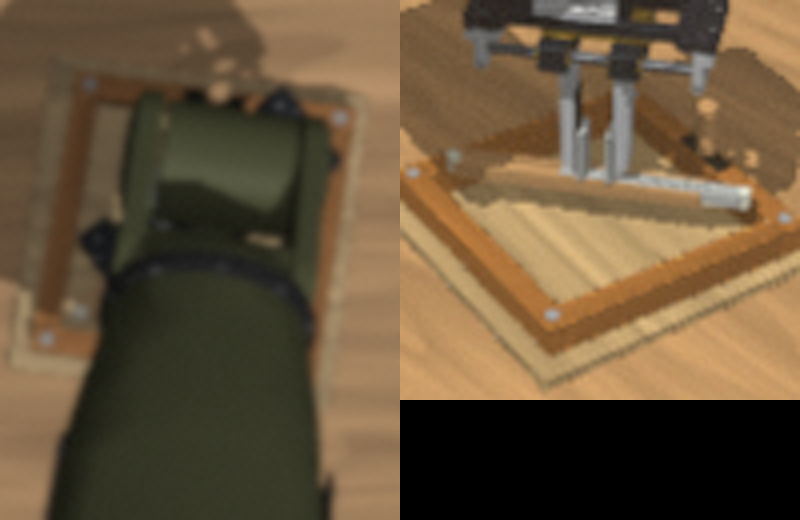

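Request:
{"op": "jog_arm", "data": {"motion": [[0, 0, 0.01, 0, 0, 0, -1], [0, 0, 0.012, 0, 0, 0, -1], [0, 0, 0.009, 0, 0, 0, -1], [0, 0, 0, 0, 0, 0, -1], [0, 0, 0, 0, 0, 0, -1]]}}

```text
time_s: 8.3
ee_pos: [0.539, -0.0575, 0.0353]
eef_rot: [-3.141, 0.0, 0.621]
force: [-0.2, -0.7, -1.0]
grip_width: 0.0257
grip_force: 18.0
```

Request:
{"op": "jog_arm", "data": {"motion": [[0, 0, 0.003, 0, 0, 0, -1], [0, 0, 0.001, 0, 0, 0, -1], [0, 0, 0, 0, 0, 0, -1]]}}

```text
time_s: 8.6
ee_pos: [0.539, -0.0575, 0.0314]
eef_rot: [-3.142, 0.0, 0.621]
force: [-0.1, -0.3, -1.7]
grip_width: 0.0257
grip_force: 18.0
```

Request:
{"op": "jog_arm", "data": {"motion": [[0, 0, 0, 0, 0, 0, 1], [0, 0, 0, 0, 0, 0, 1], [0, 0, 0, 0, 0, 0, 1], [0, 0, 0, 0, 0, 0, 1], [0, 0, 0, 0, 0, 0, 1]]}}

```text
time_s: 9.1
ee_pos: [0.5392, -0.0575, 0.0316]
eef_rot: [3.141, -0.0, 0.621]
force: [0.1, -0.4, -0.9]
grip_width: 0.0621
grip_force: 0.0
```

Request:
{"op": "jog_arm", "data": {"motion": [[0, 0, 0, 0, 0, 0, 1], [0, 0, 0, 0, 0, 0, 1], [0, 0, 0, 0, 0, 0, 1], [0, 0, 0, 0, 0, 0, 1], [0, 0, 0, 0, 0, 0, 1]]}}

```text
time_s: 9.6
ee_pos: [0.539, -0.0575, 0.0314]
eef_rot: [-3.142, 0.0, 0.621]
force: [0.0, -0.2, 0.6]
grip_width: 0.0938
grip_force: 0.0
```

```bash
python3 - <<'E'
from h import *
st();a=cam('top');b=cam('side')
o=np.zeros((520,800,3),np.uint8)
o[:,:400]=cv2.resize(a[135:265,235:335],(400,520),interpolation=cv2.INTER_CUBIC);o[:400,400:]=cv2.resize(b[155:255,220:320],(400,400),interpolation=cv2.INTER_CUBIC)
cv2.imwrite('pics/c3.png',o[:,:,::-1])
E
```

```text
time_s 9.6
qpos [-0.1738  0.4915  1.6987  0.      0.9514  0.7762]
ee_pos [ 0.539  -0.0575  0.0314]
eef_rot [-3.1416  0.      0.6208]
force [ 0.0172 -0.2099  0.5943]
grip_width 0.09377830755507742
grip_force 0.0
```

View pics/c3.png

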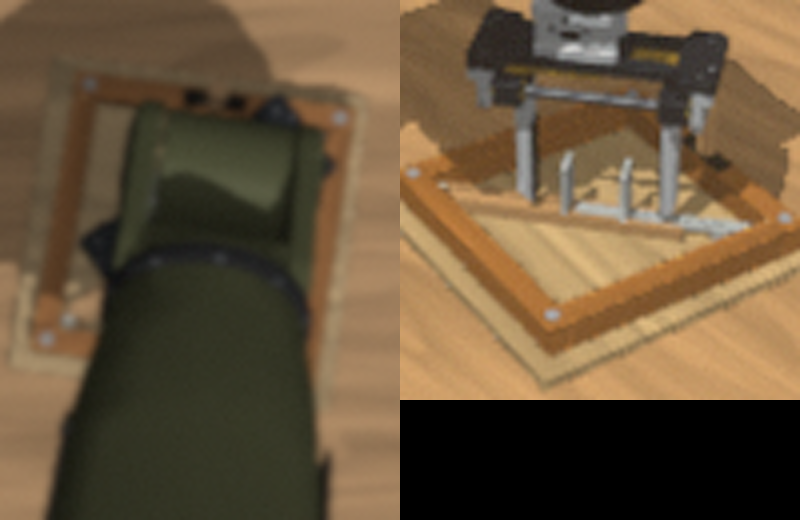

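Request:
{"op": "jog_arm", "data": {"motion": [[0, 0, 0, 0, 0, 0, 0.19], [0, 0, 0, 0, 0, 0, 0.19], [0, 0, 0, 0, 0, 0, 0.19], [0, 0, 0, 0, 0, 0, 0.19], [0, 0, 0, 0, 0, 0, 0.19]], "squeeze": 3}}

```text
time_s: 10.2
ee_pos: [0.539, -0.0575, 0.0314]
eef_rot: [-3.142, 0.0, 0.621]
force: [-0.6, -0.7, -0.1]
grip_width: 0.058
grip_force: 0.0
```

Request:
{"op": "jog_arm", "data": {"motion": [[0, 0, 0, 0, 0, 0, 0.13], [0, 0, 0, 0, 0, 0, 0.13]]}}

```text
time_s: 10.4
ee_pos: [0.539, -0.0575, 0.0314]
eef_rot: [-3.142, 0.0, 0.621]
force: [-0.5, 0.1, -0.1]
grip_width: 0.0533
grip_force: 0.0
```

Request:
{"op": "jog_arm", "data": {"motion": [[0, 0, 0, 0, 0, 0, 0.107], [0, 0, 0, 0, 0, 0, 0.107]]}}

```text
time_s: 10.6
ee_pos: [0.5389, -0.0574, 0.0314]
eef_rot: [-3.141, 0.0, 0.621]
force: [-1.6, 0.6, -0.8]
grip_width: 0.052
grip_force: 0.7
```

Request:
{"op": "jog_arm", "data": {"motion": [[0, 0, 0, 0, 0, 0, 0.085], [0, 0, 0, 0, 0, 0, 0.085]]}}

```text
time_s: 10.8
ee_pos: [0.5388, -0.0573, 0.0313]
eef_rot: [-3.141, 0.0, 0.621]
force: [-1.9, 1.9, -1.0]
grip_width: 0.0507
grip_force: 1.4
```

Request:
{"op": "jog_arm", "data": {"motion": [[0, 0, 0, 0, 0, 0, 0.064], [0, 0, 0, 0, 0, 0, 0.064]]}}

```text
time_s: 11.0
ee_pos: [0.5389, -0.0574, 0.0314]
eef_rot: [-3.141, 0.0, 0.621]
force: [-2.7, 2.2, -0.6]
grip_width: 0.0501
grip_force: 1.5
```

Request:
{"op": "jog_arm", "data": {"motion": [[0, 0, 0, 0, 0, 0, 0.043], [0, 0, 0, 0, 0, 0, 0.043]]}}

```text
time_s: 11.2
ee_pos: [0.539, -0.0575, 0.0314]
eef_rot: [-3.141, 0.0, 0.621]
force: [-1.8, 2.2, -1.0]
grip_width: 0.049
grip_force: 1.5
```

Request:
{"op": "jog_arm", "data": {"motion": [[0, 0, 0, 0, 0, 0, 0.021], [0, 0, 0, 0, 0, 0, 0.021]]}}

```text
time_s: 11.4
ee_pos: [0.539, -0.0575, 0.0314]
eef_rot: [-3.142, 0.0, 0.621]
force: [-2.5, 2.4, -1.0]
grip_width: 0.0479
grip_force: 1.5
```

Request:
{"op": "jog_arm", "data": {"motion": [[0, 0, 0, 0, 0, 0, 0.0], [0, 0, 0, 0, 0, 0, 0.0]]}}

```text
time_s: 11.6
ee_pos: [0.539, -0.0575, 0.0315]
eef_rot: [-3.142, -0.0, 0.621]
force: [-2.2, 2.8, -1.0]
grip_width: 0.0471
grip_force: 1.5
```

Request:
{"op": "jog_arm", "data": {"motion": [[0, 0, 0, 0, 0, 0, -1], [0, 0, 0, 0, 0, 0, -1], [0, 0, 0, 0, 0, 0, -1], [0, 0, 0, 0, 0, 0, -1], [0, 0, 0, 0, 0, 0, -1]], "squeeze": 18}}

```text
time_s: 12.1
ee_pos: [0.5391, -0.0575, 0.0315]
eef_rot: [3.141, -0.0, 0.621]
force: [0.6, -0.7, -2.2]
grip_width: 0.0255
grip_force: 18.0
```

Request:
{"op": "jog_arm", "data": {"motion": [[0, 0, 0, 0, 0, 0, -1], [0, 0, 0, 0, 0, 0, -1], [0, 0, 0, 0, 0, 0, -1]]}}

```text
time_s: 12.4
ee_pos: [0.539, -0.0575, 0.0314]
eef_rot: [3.142, -0.0, 0.621]
force: [0.7, -0.4, -1.9]
grip_width: 0.0258
grip_force: 18.0
```

```bash
python3 - <<'E'
from h import *
np.set_printoptions(precision=4,suppress=True)
a=np.array([(567,153),(627,160)],float);p=(a-[400,0])/4+[220,155]-.4
q=onz('side',p,.066);print(q,np.linalg.norm(q[1]-q[0])*1000,'+5 = over tabs')
E
```

```text
[[ 0.5316 -0.0341  0.066 ]
 [ 0.5583 -0.0706  0.066 ]] 45.28656538026391 +5 = over tabs
```

Request:
{"op": "jog_arm", "data": {"motion": [[0, 0, -0.01, 0, 0, 0, -1], [0, 0, -0.025, 0, 0, 0, -1], [0, 0, -0.03, 0, 0, 0, -1], [0, 0, -0.03, 0, 0, 0, -1], [0, 0, 0, 0, 0, 0, -1]]}}

```text
time_s: 12.9
ee_pos: [0.5408, -0.0577, 0.1311]
eef_rot: [3.137, -0.005, 0.621]
force: [-0.0, -0.8, -1.2]
grip_width: 0.0254
grip_force: 18.0
```

Request:
{"op": "jog_arm", "data": {"motion": [[0, 0, 0, 0, 0, -0.14, -1], [0, 0, 0, 0, 0, -0.14, -1], [0, 0, 0, 0, 0, -0.14, -1], [0, 0, 0, 0, 0, -0.14, -1], [0, 0, 0, 0, 0, -0.14, -1]]}}

```text
time_s: 13.4
ee_pos: [0.5387, -0.0574, 0.1258]
eef_rot: [-3.141, 0.0, 1.327]
force: [1.0, -0.3, -2.1]
grip_width: 0.0257
grip_force: 18.0
```

Request:
{"op": "jog_arm", "data": {"motion": [[0, 0, 0, 0, 0, -0.14, -1], [0, 0, 0, 0, 0, -0.14, -1], [0, 0, 0, 0, 0, -0.14, -1], [0, 0, 0, 0, 0, -0.14, -1], [0, 0, 0, 0, 0, -0.14, -1]]}}

```text
time_s: 13.9
ee_pos: [0.5386, -0.0574, 0.1258]
eef_rot: [-3.141, -0.001, 2.027]
force: [-1.0, -0.2, -2.5]
grip_width: 0.0257
grip_force: 18.0
```

Request:
{"op": "jog_arm", "data": {"motion": [[0, 0, 0, 0, 0, -0.14, -1], [0, 0, 0.02, 0, 0, -0.03, -1], [0, 0, 0.025, 0, 0, 0, -1], [0, 0, 0.015, 0, 0, 0, -1], [0, 0, 0, 0, 0, 0, -1]]}}

```text
time_s: 14.4
ee_pos: [0.5376, -0.0572, 0.0641]
eef_rot: [-3.139, -0.003, 2.191]
force: [-0.7, 0.0, -2.0]
grip_width: 0.0258
grip_force: 18.0
```

```bash
python3 - <<'E'
from h import *
st();a=cam('top');b=cam('side')
o=np.zeros((520,800,3),np.uint8)
o[:,:400]=cv2.resize(a[135:265,235:335],(400,520),interpolation=cv2.INTER_CUBIC);o[:400,400:]=cv2.resize(b[155:255,220:320],(400,400),interpolation=cv2.INTER_CUBIC)
cv2.imwrite('pics/c4.png',o[:,:,::-1])
E
```

```text
time_s 14.4
qpos [-0.1738  0.4416  1.6825 -0.      1.0218 -0.7938]
ee_pos [ 0.5376 -0.0572  0.0641]
eef_rot [-3.1385 -0.0031  2.1908]
force [-0.7398  0.033  -1.969 ]
grip_width 0.02581596901088019
grip_force 17.995327413082123
```

View pics/c4.png

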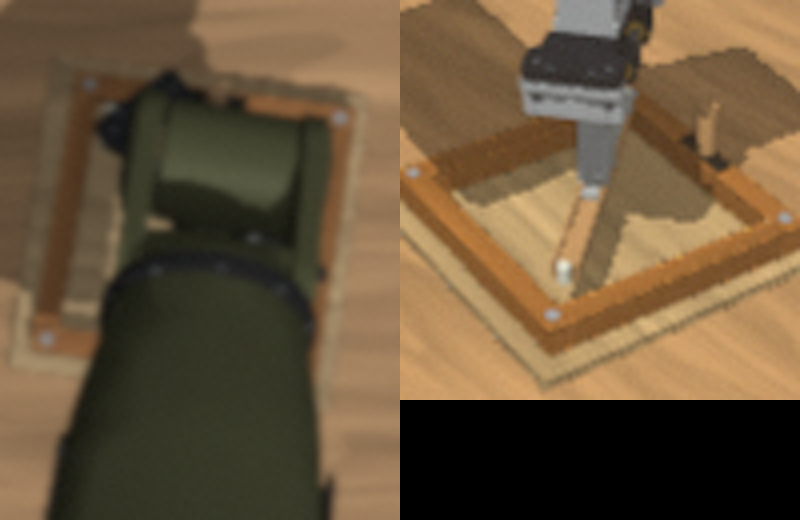

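Request:
{"op": "jog_arm", "data": {"motion": [[0, 0, 0.01, 0, 0, 0, -1], [0, 0, 0.012, 0, 0, 0, -1], [0, 0, 0.009, 0, 0, 0, -1], [0, 0, 0.003, 0, 0, 0, -1], [0, 0, 0, 0, 0, 0, -1]]}}

```text
time_s: 15.0
ee_pos: [0.5389, -0.0575, 0.032]
eef_rot: [-3.141, -0.0, 2.191]
force: [0.3, 0.1, -2.4]
grip_width: 0.0259
grip_force: 18.0
```

Request:
{"op": "jog_arm", "data": {"motion": [[0, 0, 0, 0, 0, 0, 1], [0, 0, 0, 0, 0, 0, 1], [0, 0, 0, 0, 0, 0, 1], [0, 0, 0, 0, 0, 0, 1], [0, 0, 0, 0, 0, 0, 1]]}}

```text
time_s: 15.5
ee_pos: [0.5392, -0.0575, 0.0327]
eef_rot: [3.141, 0.0, 2.191]
force: [-0.5, -0.1, -0.2]
grip_width: 0.0621
grip_force: 0.0
```

Request:
{"op": "jog_arm", "data": {"motion": [[0, 0, 0, 0, 0, 0, 1], [0, 0, 0, 0, 0, 0, 1], [0, 0, 0, 0, 0, 0, 1], [0, 0, 0, 0, 0, 0, 1], [0, 0, 0, 0, 0, 0, 1]]}}

```text
time_s: 16.0
ee_pos: [0.539, -0.0575, 0.0325]
eef_rot: [3.142, 0.0, 2.191]
force: [-0.1, -0.3, 0.4]
grip_width: 0.0941
grip_force: 0.0
```

Request:
{"op": "jog_arm", "data": {"motion": [[0, 0, -0.01, 0, 0, 0, 1], [0, 0, -0.03, 0, 0, 0, 1], [0, 0, -0.04, 0, 0, 0, 1], [0, 0, -0.04, 0, 0, 0, 1], [0, 0, 0, 0, 0, 0, 1]]}}

```text
time_s: 16.5
ee_pos: [0.5412, -0.0578, 0.1585]
eef_rot: [3.135, 0.006, 2.191]
force: [0.7, 0.1, 0.7]
grip_width: 0.0945
grip_force: 0.0
```

Request:
{"op": "jog_arm", "data": {"motion": [[0, 0, 0, 0, 0, -0.14, 1], [0, 0, 0, 0, 0, -0.14, 1], [0, 0, 0, 0, 0, -0.14, 1], [0, 0, 0, 0, 0, -0.14, 1], [0, 0, 0, 0, 0, -0.14, 1]]}}

```text
time_s: 17.0
ee_pos: [0.5388, -0.0575, 0.1523]
eef_rot: [-3.142, -0.0, 2.897]
force: [0.7, -0.6, -0.4]
grip_width: 0.094
grip_force: 0.0
```

Request:
{"op": "jog_arm", "data": {"motion": [[0, 0, 0, 0, 0, -0.1, 0.1], [-0.03, -0.001, 0, 0, 0, 0, 0.1], [-0.04, -0.001, 0, 0, 0, 0, 0.1], [-0.029, -0.001, 0, 0, 0, 0, 0.1], [0, 0, 0, 0, 0, 0, 0.1]]}}

```text
time_s: 17.5
ee_pos: [0.638, -0.0758, 0.1512]
eef_rot: [-3.142, -0.001, 2.991]
force: [-0.6, -0.2, -1.0]
grip_width: 0.0575
grip_force: 0.0
```

```bash
python3 - <<'E'
from h import *
st();a=cam('top');b=cam('side')
o=np.zeros((600,800,3),np.uint8)
o[:320,:400]=cv2.resize(a[145:225,235:335],(400,320),interpolation=cv2.INTER_CUBIC);o[:,400:]=cv2.resize(b[125:275,225:325],(400,600),interpolation=cv2.INTER_CUBIC)
cv2.imwrite('pics/c5.png',o[:,:,::-1])
print(onz('side',[(298,181)],.083))
E
```

```text
time_s 17.5
qpos [-0.1752  0.551   1.2945 -0.      1.2969 -1.5949]
ee_pos [ 0.638  -0.0758  0.1512]
eef_rot [-3.1416 -0.0009  2.9906]
force [-0.5908 -0.2436 -0.9877]
grip_width 0.057502800101779036
grip_force 0.0
[[ 0.6377 -0.0815  0.083 ]]
```

View pics/c5.png

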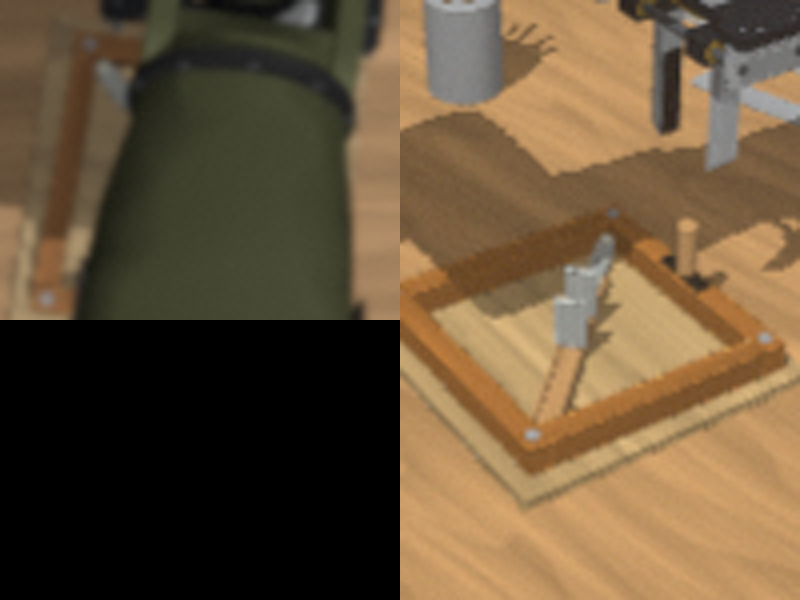

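```bash
python3 - <<'E'
from h import *
np.set_printoptions(precision=4,suppress=True)
print('peg top/bot side',onz('side',[(296.4,181.2)],.083),onz('side',[(296.4,193.5)],.037))
print('peg top cam',onz('top',[(290.1,157.4)],.083),onz('top',[(290.1,157.4)],.06))
p=np.array([(572,298),(581,267)],float);p=(p-[400,0])/4+[225,125]-.4
q=onz('side',p,.066);print(q,np.linalg.norm(q[1]-q[0])*1000+5)
# noses / bolts
b=cv2.imread('pics/c5.png')
print('nose b',onz('side',[((607-400)/4+224.6,240/4+124.6)],.026))
B=[(np.array(x)-[400,0])/4+[224.6,124.6] for x in [(613,214),(765,338),(532,435)]]
q=onz('side',B,.038);print(q)
c=np.array([.5384,-.0545,.038]);y=np.radians(-8.75);ex=np.array([np.cos(y),np.sin(y),0]);ey=np.array([-ex[1],ex[0],0]);print([((k-c)@ex,(k-c)@ey) for k in q])
E
```

```text
peg top/bot side [[ 0.6334 -0.0789  0.083 ]] [[ 0.6346 -0.0801  0.037 ]]
peg top cam [[ 0.6347 -0.0765  0.083 ]] [[ 0.6392 -0.0783  0.06  ]]
[[ 0.5244 -0.0693  0.066 ]
 [ 0.5553 -0.0456  0.066 ]] 43.90512227821606
nose b [[0.6329 0.0073 0.026 ]]
[[ 0.6496  0.0182  0.038 ]
 [ 0.6204 -0.1736  0.038 ]
 [ 0.4241 -0.138   0.038 ]]
[(np.float64(0.09889002839164815), np.float64(0.08874098042647496)), (np.float64(0.09917588259451152), np.float64(-0.10521671210263799)), (np.float64(-0.10028383676068954), np.float64(-0.0999281817310606))]
```

Request:
{"op": "jog_arm", "data": {"motion": [[0.003, -0.002, 0.02, 0, 0, 0, 0.1], [0, 0, 0.035, 0, 0, 0, 0.1], [0, 0, 0.03, 0, 0, 0, 0.1], [0, 0, 0.015, 0, 0, 0, 0.1], [0, 0, 0, 0, 0, 0, 0.1]]}}

```text
time_s: 18.1
ee_pos: [0.6319, -0.0766, 0.0511]
eef_rot: [3.141, -0.003, 2.991]
force: [0.1, -0.4, 0.1]
grip_width: 0.0517
grip_force: 0.0
```

Request:
{"op": "jog_arm", "data": {"motion": [[0, 0.002, 0, 0, 0, 0, 0.1], [0, 0.002, 0, 0, 0, 0, 0.1], [0, 0.002, 0, 0, 0, 0, 0.1], [0, 0.002, 0, 0, 0, 0, 0.1], [0, 0, 0, 0, 0, 0, 0.1]]}}

```text
time_s: 18.6
ee_pos: [0.6346, -0.0686, 0.0529]
eef_rot: [3.142, 0.001, 2.991]
force: [-0.5, -0.6, -0.0]
grip_width: 0.052
grip_force: 0.0
```

Request:
{"op": "jog_arm", "data": {"motion": [[0, 0.001, 0, 0, 0, 0, 0.1], [0, 0.001, 0, 0, 0, 0, 0.1], [0, 0.001, 0, 0, 0, 0, 0.1], [0, 0.001, 0, 0, 0, 0, 0.1], [0, 0.001, 0, 0, 0, 0, 0.1]]}}

```text
time_s: 19.1
ee_pos: [0.6351, -0.0639, 0.0524]
eef_rot: [3.142, -0.0, 2.991]
force: [-0.6, -0.0, -0.4]
grip_width: 0.0521
grip_force: 0.0
```

Request:
{"op": "jog_arm", "data": {"motion": [[0, 0.001, 0, 0, 0, 0, 0.1], [0, 0.001, 0, 0, 0, 0, 0.1], [0, 0.001, 0, 0, 0, 0, 0.1], [0, 0, 0, 0, 0, 0, 0.1]]}}

```text
time_s: 19.5
ee_pos: [0.6356, -0.0609, 0.0525]
eef_rot: [3.142, 0.0, 2.991]
force: [0.4, -1.0, -0.6]
grip_width: 0.0512
grip_force: 0.0
```

Request:
{"op": "jog_arm", "data": {"motion": [[0, 0.0005, 0, 0, 0, 0, 0.1], [0, 0.0005, 0, 0, 0, 0, 0.1], [0, 0.0005, 0, 0, 0, 0, 0.1], [0, 0.0005, 0, 0, 0, 0, 0.1]]}}

```text
time_s: 19.9
ee_pos: [0.6359, -0.059, 0.0525]
eef_rot: [3.142, -0.0, 2.991]
force: [0.0, -0.1, -0.6]
grip_width: 0.0515
grip_force: 0.0
```

Request:
{"op": "jog_arm", "data": {"motion": [[0, 0.0005, 0, 0, 0, 0, 0.1], [0, 0.0005, 0, 0, 0, 0, 0.1], [0, 0.0005, 0, 0, 0, 0, 0.1], [0, 0.0005, 0, 0, 0, 0, 0.1]]}}

```text
time_s: 20.3
ee_pos: [0.6362, -0.057, 0.0524]
eef_rot: [-3.142, 0.0, 2.991]
force: [0.4, 0.2, 0.3]
grip_width: 0.0513
grip_force: 0.0
```

Request:
{"op": "jog_arm", "data": {"motion": [[0, 0.0005, 0, 0, 0, 0, 0.1], [0, 0.0005, 0, 0, 0, 0, 0.1], [0, 0.0005, 0, 0, 0, 0, 0.1], [0, 0.0005, 0, 0, 0, 0, 0.1]]}}

```text
time_s: 20.7
ee_pos: [0.6365, -0.0551, 0.0524]
eef_rot: [-3.142, -0.0, 2.991]
force: [0.3, -1.0, -0.3]
grip_width: 0.0517
grip_force: 0.2
```

Request:
{"op": "jog_arm", "data": {"motion": [[0, 0.0005, 0, 0, 0, 0, 0.1], [0, 0.0005, 0, 0, 0, 0, 0.1], [0, 0.0005, 0, 0, 0, 0, 0.1], [0, 0.0005, 0, 0, 0, 0, 0.1]]}}

```text
time_s: 21.1
ee_pos: [0.6368, -0.0533, 0.0524]
eef_rot: [-3.141, 0.0, 2.991]
force: [-1.2, -3.3, -0.2]
grip_width: 0.0519
grip_force: 1.5
```

Request:
{"op": "jog_arm", "data": {"motion": [[0, 0.0005, 0, 0, 0, 0, 0.1], [0, 0.0005, 0, 0, 0, 0, 0.1], [0, 0.0005, 0, 0, 0, 0, 0.1], [0, 0.0005, 0, 0, 0, 0, 0.1]]}}

```text
time_s: 21.5
ee_pos: [0.637, -0.0514, 0.0525]
eef_rot: [-3.141, -0.0, 2.991]
force: [0.4, -5.5, 1.8]
grip_width: 0.0517
grip_force: 2.8
```

Request:
{"op": "jog_arm", "data": {"motion": [[0, 0.0005, 0, 0, 0, 0, 0.1], [0, 0.0005, 0, 0, 0, 0, 0.1]]}}

```text
time_s: 21.7
ee_pos: [0.6372, -0.0505, 0.0525]
eef_rot: [-3.141, 0.0, 2.991]
force: [-0.1, -6.3, -0.7]
grip_width: 0.0517
grip_force: 3.2
```

Request:
{"op": "jog_arm", "data": {"motion": [[0, 0.0005, 0, 0, 0, 0, 0.1], [0, 0.0005, 0, 0, 0, 0, 0.1], [0, 0.0005, 0, 0, 0, 0, 0.1], [0, 0.0005, 0, 0, 0, 0, 0.1]]}}

```text
time_s: 22.1
ee_pos: [0.6375, -0.0486, 0.0525]
eef_rot: [-3.141, 0.0, 2.991]
force: [-0.7, -6.6, -0.4]
grip_width: 0.0519
grip_force: 3.2
```

Request:
{"op": "jog_arm", "data": {"motion": [[0, 0.0005, 0, 0, 0, 0, 0.1], [0, 0.0005, 0, 0, 0, 0, 0.1], [0, 0.0005, 0, 0, 0, 0, 0.1], [0, 0.0005, 0, 0, 0, 0, 0.1]]}}

```text
time_s: 22.5
ee_pos: [0.6378, -0.0466, 0.0525]
eef_rot: [-3.141, 0.0, 2.991]
force: [-1.2, -6.1, 1.0]
grip_width: 0.0519
grip_force: 3.3
```

Request:
{"op": "jog_arm", "data": {"motion": [[0, 0.0005, 0, 0, 0, 0, 0.1], [0, 0.0005, 0, 0, 0, 0, 0.1], [0, 0.0004, 0, 0, 0, 0, 0.1], [0, 0.0004, 0, 0, 0, 0, 0.1], [0, 0, 0, 0, 0, 0, 0.1]]}}

```text
time_s: 23.0
ee_pos: [0.6381, -0.0448, 0.0525]
eef_rot: [-3.141, 0.0, 2.991]
force: [-0.2, -5.8, 0.4]
grip_width: 0.052
grip_force: 3.0
```

```bash
cat > lean.py <<'E'
from h import *
def bolts(n,im,px,z=.038):
    b=im.astype(float)[:,:,2];P=[]
    for x,y in px:
        x0=int(round(x))-3;y0=int(round(y))-3
        w=b[y0:y0+7,x0:x0+7];w=np.clip(w-np.percentile(w,75),0,None);yy,xx=np.mgrid[y0:y0+7,x0:x0+7]
        P.append(((w*xx).sum()/w.sum(),(w*yy).sum()/w.sum()))
    q=onz(n,P,z);nl,fl,fr,nr=q
    d=nl-nr;yaw=np.arctan2(-d[0],d[1]);ey=np.array([-np.sin(yaw),np.cos(yaw),0])
    print(n,np.round(P,1).tolist(),'lean mm',((fl+fr-nl-nr)/2@ey)*1000, 'yaw',np.degrees(yaw), 'diag diff',(np.linalg.norm(nl-fr)-np.linalg.norm(nr-fl))*1000)
E
python3 - <<'E'
from lean import *
bolts('side',cv2.imread('pics/s0.png')[:,:,::-1],[(222.7,197.4),(277.7,177.5),(315.9,209),(257.5,233.2)])
bolts('top',cv2.imread('pics/t0.png')[:,:,::-1],[(246.2,219.4),(257,155.5),(319.6,163.9),(310.1,227.9)])
for i in range(2):
    im=cam('side','s%d.png'%(i+5));bolts('side',im,[(222.7,197.4),(277.7,177.5),(315.9,209),(257.5,233.2)])
E
```

```text
side [[222.7, 197.4], [277.7, 177.5], [315.8, 209.0], [257.6, 233.2]] lean mm -5.394382713846405 yaw -8.85397558194865 diag diff 6.98693238936171
top [[246.1, 219.3], [257.0, 155.5], [319.6, 164.0], [310.1, 227.9]] lean mm -5.707616588243089 yaw -8.687816312513423 diag diff 7.786380055756159
side [[222.8, 197.5], [278.9, 176.5], [314.5, 207.8], [257.6, 233.2]] lean mm -0.49423633223800656 yaw -8.800335100071624 diag diff -4.525126190219386
side [[222.7, 197.4], [278.8, 176.4], [314.5, 207.8], [257.6, 233.2]] lean mm -0.2290896618643845 yaw -8.830353776128266 diag diff -4.69047059054123
```

Request:
{"op": "jog_arm", "data": {"motion": [[0, -0.004, 0, 0, 0, 0, 0.1], [0, -0.006, 0, 0, 0, 0, 0.1], [0, -0.009, 0, 0, 0, 0, 0.1], [0, -0.009, -0.005, 0, 0, 0, 0.1], [0, 0, -0.03, 0, 0, 0, 0.1]]}}

```text
time_s: 23.6
ee_pos: [0.6321, -0.0733, 0.085]
eef_rot: [3.141, -0.006, 2.99]
force: [0.2, 0.9, 0.7]
grip_width: 0.0521
grip_force: 0.0
```

Request:
{"op": "jog_arm", "data": {"motion": [[0, 0, -0.04, 0, 0, 0, 0.1], [0, 0, -0.04, 0, 0, 0, 0.1], [0.01, -0.03, -0.01, 0, 0, 0, 0.1], [0.015, -0.045, 0, 0, 0, 0, 0.1], [0.015, -0.045, 0, 0, 0, 0, 0.1]]}}

```text
time_s: 24.1
ee_pos: [0.5755, -0.1861, 0.1784]
eef_rot: [-3.141, 0.001, 2.992]
force: [0.0, 0.1, -1.0]
grip_width: 0.0517
grip_force: 0.0
```

Request:
{"op": "jog_arm", "data": {"motion": [[0.015, -0.045, 0, 0, 0, 0, 0.1], [0.015, -0.045, 0, 0, 0, 0, 0.1], [0.015, -0.045, 0, 0, 0, 0, 0.1], [0.015, -0.045, 0, 0, 0, 0, 0.1], [0, 0, 0, 0, 0, 0, 0.1]]}}

```text
time_s: 24.6
ee_pos: [0.487, -0.3584, 0.1778]
eef_rot: [-3.141, 0.0, 2.985]
force: [0.5, 0.5, -0.6]
grip_width: 0.0516
grip_force: 0.0
```

```bash
python3 - <<'E'
from h import *
st();a=cam('top','t7.png');b=cam('side','s7.png')
o=np.zeros((560,800,3),np.uint8)
o[:400,:400]=cv2.resize(a[145:245,235:335],(400,400),interpolation=cv2.INTER_CUBIC);o[:,400:]=cv2.resize(b[165:245,215:325][:,:],(400,291),interpolation=cv2.INTER_CUBIC)[:560] if 0 else 0
o[:360,400:]=cv2.resize(b[160:250,220:320],(400,360),interpolation=cv2.INTER_CUBIC)
cv2.imwrite('pics/c7.png',o[:400,:,::-1])
E
```

```text
time_s 24.6
qpos [-0.6947  0.4434  1.3908 -0.0006  1.307  -2.1092]
ee_pos [ 0.487  -0.3584  0.1778]
eef_rot [-3.1409  0.0001  2.9854]
force [ 0.5437  0.493  -0.6441]
grip_width 0.051642322380074414
grip_force 0.0
```

View pics/c7.png

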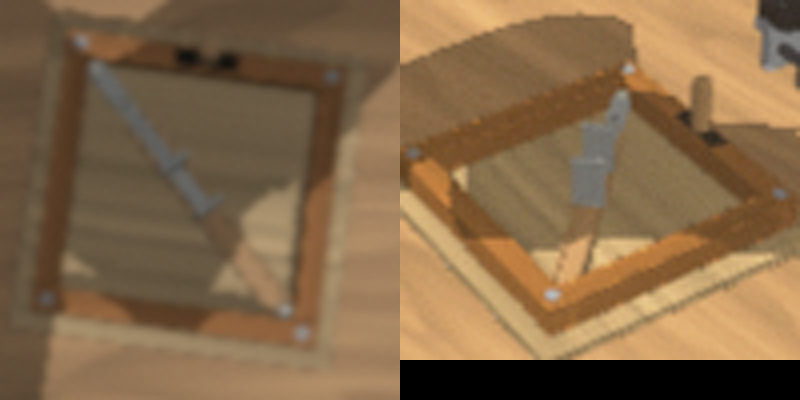

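```bash
cat > lean.py <<'E'
from h import *
def cen(im,px,r=3):
    b=im.astype(float);b=b[:,:,2]/(b[:,:,0]+20)
    P=[]
    for x,y in px:
        for _ in range(3):
            x0=int(round(x))-r;y0=int(round(y))-r
            w=b[y0:y0+2*r+1,x0:x0+2*r+1];w=np.clip(w-np.median(w)-.25*(w.max()-np.median(w)),0,None);yy,xx=np.mgrid[y0:y0+2*r+1,x0:x0+2*r+1]
            w=w*(np.hypot(xx-x,yy-y)<r);x=(w*xx).sum()/w.sum();y=(w*yy).sum()/w.sum()
        P.append((x,y))
    return np.array(P)
def bolts(n,im,px,z=.038):
    P=cen(im,px);q=onz(n,P,z);nl,fl,fr,nr=q
    d=nl-nr;yaw=np.arctan2(-d[0],d[1]);ey=np.array([-np.sin(yaw),np.cos(yaw),0])
    print(n,np.round(P,1).tolist(),'lean',round(((fl+fr-nl-nr)/2@ey)*1000,2),'yaw',round(np.degrees(yaw),2),'sides',[round(np.linalg.norm(v)*1000,1) for v in(nl-nr,fl-fr,nl-fl,nr-fr)],'diagdiff',round((np.linalg.norm(nl-fr)-np.linalg.norm(nr-fl))*1000,1))
E
python3 - <<'E'
from lean import *
L=lambda f:cv2.imread('pics/'+f)[:,:,::-1]
S0=[(222.7,197.4),(277.7,177.5),(315.9,209),(257.5,233.2)];T0=[(246.2,219.4),(257,155.5),(319.6,163.9),(310.1,227.9)]
bolts('side',L('s0.png'),S0);bolts('top',L('t0.png'),T0)
f=lambda l,o:[(x/4+o[0]-.4,y/4+o[1]-.4) for x,y in l]
bolts('side',L('s7.png'),f([(14,152),(228,70),(380,193),(152,296)],(220,160)))
bolts('top',L('t7.png'),f([(47,298),(82,42),(332,77),(302,333)],(235,145)))
n=onz('top',cen(L('t7.png'),f([(97,70),(286,311)],(235,145))),.026);print(n,np.linalg.norm(n[0]-n[1])*1000+10)
print('tabs',[np.linalg.norm(np.diff(onz('side',f(l,(220,160)),.066),axis=0))*1000+5 for l in ([(589,158),(600,124)],)])
E
```

```text
side [[222.9, 197.7], [277.8, 177.8], [315.7, 209.1], [257.5, 233.2]] lean -5.36 yaw -8.76 sides [np.float64(195.1), np.float64(195.5), np.float64(199.9), np.float64(199.2)] diagdiff 7.0
top [[246.2, 219.2], [256.9, 155.5], [319.6, 164.0], [310.1, 227.9]] lean -5.48 yaw -8.71 sides [np.float64(196.1), np.float64(195.9), np.float64(199.9), np.float64(199.7)] diagdiff 7.6
side [[222.8, 197.8], [276.6, 176.7], [314.5, 207.9], [257.6, 233.2]] lean 0.94 yaw -8.68 sides [np.float64(195.0), np.float64(196.1), np.float64(200.4), np.float64(199.4)] diagdiff -2.1
top [[246.2, 219.3], [254.8, 155.0], [317.6, 163.6], [310.1, 227.9]] lean 0.98 yaw -8.68 sides [np.float64(196.2), np.float64(196.3), np.float64(200.6), np.float64(199.8)] diagdiff -1.9
[[ 0.62624883  0.01223222  0.026     ]
 [ 0.44319951 -0.12405167  0.026     ]] 238.2111990329961
tabs [np.float64(50.03220576553933)]
```

```bash
python3 - <<'E'
from h import *
t=cv2.imread('pics/t7.png');s=cv2.imread('pics/s7.png');c5=cv2.imread('pics/c5.png');c3=cv2.imread('pics/c3.png')
R=lambda i,f:cv2.resize(i,None,fx=f,fy=f,interpolation=cv2.INTER_CUBIC)
o=np.zeros((600,800,3),np.uint8)
a=R(t[175:205,265:305],10);o[:300,:400]=a
a=R(s[182:217,255:285],10)[:300];o[:300,400:700]=a
a=R(c5[228:348,520:640],2.5);o[300:,:300]=a      # px x=255..285 y=182..212
a=R(c3[120:240,540:660],2.5);o[300:,400:700]=a   # px x=255..285, y=185..215
cv2.imwrite('pics/z.png',o)
E
```

```text
(no output)
```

View pics/z.png

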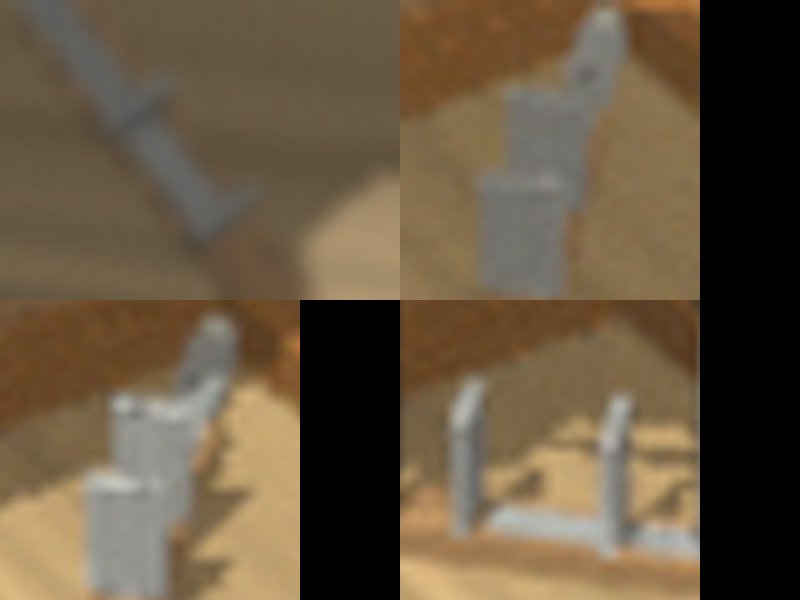

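```bash
python3 - <<'E'
from h import *
d=lambda n,p,z=.066:round(float(np.linalg.norm(np.diff(onz(n,p,z),axis=0)))*1000+5,1)
S=lambda l,x0,y0,o:[((x-x0)/10+o[0]-.45,(y-y0)/10+o[1]-.45) for x,y in l]
print('d1 side',d('side',S([(473,378),(623,397)],400,300,(255,185))))
print('d2 before',d('side',S([(87,478),(113,398)],0,300,(255,182))))
print('d2 now side',d('side',S([(485,175),(507,88)],400,0,(255,182))),'top',d('top',S([(170,85),(248,190)],0,0,(265,175))),d('top',S([(118,130),(200,237)],0,0,(265,175)),.024+.03))
E
```

```text
d1 side 50.5
d2 before 45.2
d2 now side 48.6 top 44.3 45.8
```

```bash
python3 -c "
from station import ctrl
print(ctrl.hand_in())"
```

```text
the job is handed in; nothing more can be done
None
```

I seated the rule on both diagonals, read off the camera images at about 9.5 mm and then about 15 to 16 mm. I eased the far bar about 6 mm left with at most about 7 N on the peg, so the diagonals now agree to within about 2 mm by camera. The rule lies across near right–far left, the bystanders were not touched, and the job is handed in.

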